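# Switch the sound box to its ribbed key

### The arm

A 7-joint arm with a two-finger parallel gripper is mounted at the origin on the work surface. World frame = base frame: x ahead of the robot, y to its left, z up, the work surface at z = 0. Lengths are in m, angles in rad, forces in N, time in s.
With the tool pointing down it reaches from about 0.425 to 0.95 m from the base axis. Payload 4.7 kg.
Tool frame: the origin (TCP) lies between the finger pads; the fingertips stand 11 mm ahead of it and the grasp point (between the pads) lies 8 mm behind it; z points along the fingers, y is the line along which they close (so a half turn about z gives the same grasp; the last joint's range is limited). The gripper opens to 87 mm and grips with 3 to 60 N. Pads are 19 mm wide; open, the fingers measure 117 mm over their backs; the gripper's body (75 mm by 190 mm) begins 51 mm behind the grasp point.
Start: joints at [-1.285, 0.469, -0.049, 1.532, 0.024, 1.141, -0.082], TCP at [0.209, 0.642, 0.234] pointing down, gripper open.
Joint ranges: [-2.59, 2.59], [-0.33, 1.99], [-1.39, 1.29], [0.1, 2.45], [-1.04, 4.18], [0.21, 1.99], [-2.66, 2.66]. Speed limits (rad/s): [2.57, 2.57, 3.14, 3.14, 3.14, 3.14, 3.14].

### API

Orientations are given as a unit quaternion [w, x, y, z].
In Python, from rig import status, cams, ticket gives the robot as it stands.
- The arm moves only by the tool arm_command, never from a script. Its arguments are lists of equal length, an entry for each row: "twist": the turn, a rotation vector about the tool's x, y, z in degrees, a list of three; "linear": the shift along the tool's x, y, z in m, a list of three; "claw": the opening, from -1 (shut) to 1 (fully open), so that 0 is half open. A call has exactly 10 rows; each row is the pose to reach, as a shift and turn from the pose commanded when the call began, along the tool's axes at that moment; what a row does not reach only later rows make up. A row lasts 1/12 s, in which the tool goes at most 41.7 mm and 7.16 degrees, less where a joint would pass 70% of its speed; a pose out of reach is approached as far as the arm can. A call with a gripper value outside its range is refused whole. The fingers move at their own pace and stop on an object; "squeeze" is the grip in N (left out, the last holds). Time passes only in rows, so rows that repeat a pose let the fingers close, or fill a call up. It gives the time, the measured TCP pose, the force, the opening and the grip force at its end, in the units of the state.
- status.read_state(): the state, without advancing time (a new reading comes with each control period).
- cams.read_camera(name): name is "scene" or "top" or "wrist"; returns a dict with "image" (420x560x3 uint8, red, green, blue), "intrinsics" (3x3 intrinsics, pixels), "pose" (4x4, takes a point from camera to world coordinates); the wrist camera has in their place "T_tool_cam" (4x4, takes a point from camera to tool coordinates, whose origin is the TCP and whose axes are the flange's). Camera axes: x right, y down, z forward; pixel columns grow to the right and rows downward; lengths in m; the calibration is good to about 2 mm. A picture is of the moment at which its call begins: read the wrist's pose just before it. There is no depth.
- ticket.hand_in(): hands the job in; it is judged then, once.
The state is a dict: "time_s": time; "qpos": joint angles; "qd": joint speeds; "effort": joint torques, N m; "tcp_pos": TCP position; "ee_rot": TCP orientation; "force": force on the tool from outside, world axes, zero at the start; "moment": the same for the moment, N m; "gripper_width": finger opening in m; "gripper_force": force on a finger pad.
Only numpy, scipy, OpenCV 4.12 (cv2) and the standard library are available. Lean on these libraries where they do the work, as an engineer would, in place of code of your own. Each camera call takes 0.05 s, during which the arm holds its last target. There are 200 camera calls.

### The job

Get the sound box ready for play: swing its clear cover up and over until it leans back on its stay by itself, then press the key with the three ribs fully home, so that it stays down and the domed key pops up. Do not press the flat key, leave the cover standing open, and do not disturb the cup with the marble, the ribbed sphere or the red dome around it.

Things in the scene. Friction and masses are not known exactly. Their poses are not given: they have to be found in the camera images.
- soundbox: bamboo sound box fixed to the shelf, 180 (x) x 240 (y) x 78 mm high; 8 mm walls around a grey deck 45 mm above the shelf. Origin: centre of its underside. Its x axis points from the front (handle) to the back (hinge); yaw up to 0.3 rad. Three wooden keys in a row along its y axis, 64 mm apart, 28 mm in front of the middle, in an order that differs each time.
- cover (a joint): angle of the clear plastic cover (180 x 240 x 5 mm, about 0.3 kg), rad: 0 = shut on the rim, 1.57 = upright, 1.85 = leaning back on its stay (the stop). Hinged along the box's back top edge. It falls shut from below about 1.5 rad (some 2 N at the handle lifts it); past about 1.6 rad it falls back onto the stay by its own weight and stands there; a light push brings it forward again.
- cover_handle (a point): centre of the cover's handle: round aluminium bar, 14 mm thick, 40 mm long, parallel to the hinge (box y), on a tongue 22 mm wide that holds it 26 mm ahead of the cover's front edge. Its flat ends can be pinched (40 mm apart); the bar can then turn between the fingers. 81 mm above the shelf when shut; moves on a 206 mm arc about the hinge.
- cover_hinge (a point): middle of the cover's hinge line, level with the handle bar when shut; the hinge line is parallel to the box's y axis.
- key_dome (a joint): travel of the key topped by a smooth round dome, 38 mm across, m: 0 = fully down (as it starts), -0.014 = fully up.
- key_dome_top (a point): top centre of the key topped by a smooth round dome, 38 mm across. The key is 44 (box x) x 40 mm (box y) of plain wood, and its top stands 26 mm above the deck when up, 12 mm when down.
- key_ribs (a joint): travel of the key topped by three parallel straight ribs (each 6 mm wide, 12 mm high, 16 mm apart, flush at their tops), m: 0 = fully up, 0.014 = fully down. The keys are interlocked, one is always down: pressing another straight down (6 to 8 N at first; past half way it snaps home and stays) pops that one up; a press short of half way springs back.
- key_ribs_top (a point): top centre of the key topped by three parallel straight ribs (each 6 mm wide, 12 mm high, 16 mm apart, flush at their tops). The key is 44 (box x) x 40 mm (box y) of plain wood, and its top stands 26 mm above the deck when up, 12 mm when down.
- key_flat (a joint): travel of the key topped by one plain flat slab, m: 0 = fully up, 0.014 = fully down.
- key_flat_top (a point): top centre of the key topped by one plain flat slab. The key is 44 (box x) x 40 mm (box y) of plain wood, and its top stands 26 mm above the deck when up, 12 mm when down.
- cup: bystander: turned maple cup, 68 mm wide, 60 mm high, with a glass marble in it, standing to the left of the box (+y side). Origin: underside centre.
- ribbed_sphere: bystander: white ceramic ribbed sphere with a small flat foot, 70 mm wide, 62 mm high, standing to the right of the box (-y side). Origin: underside centre.
- squish_dome: bystander: red squish dome, 90 mm wide, 36 mm high, beyond the box. Origin: underside centre.

How it is judged:
By the outcome, as a careful person would: the job done as asked, in the order asked, and still so for the second after the job is handed in, with the robot touching nothing.
It also fails if it takes over 54 s, if anything falls off the work surface, if the arm or the gripper's body presses on something with over 40 N, if the wrist force passes 120 N, or if a joint passes its speed limit or range.

## Working session

There is one attempt and no reset: what is moved stays moved. The work goes in short steps, Python scripts to look and compute and a tool call to move; the robot and the scene stay as the last step left them, time stands still between calls to the robot, and variables do not carry over. Pictures are saved under pics/ and viewed, at most 10 in all, crops included, and the job is handed in when it is done.

Besides the shell and the picture viewer there is one more tool, called after "Emit:" by a JSON object that holds its "api" and its "payload", one argument or row to a line. arm_command: Moves the arm, as the interface text tells. Its arguments: {"type":"object","properties":{"twist":{"type":"array","items":{"type":"array","items":{"type":"number"}}},"linear":{"type":"array","items":{"type":"array","items":{"type":"number"}}},"claw":{"type":"array","items":{"type":"number"}},"squeeze":{"type":"number"}},"required":["twist","linear","claw"]}

```bash
mkdir -p pics
python3 - <<'E'
from rig import status,cams
import cv2,numpy as np
s=status.read_state();print(s)
for n in("scene","top"):
    c=cams.read_camera(n);cv2.imwrite(f"pics/{n}0.png",cv2.resize(c["image"][:,:,::-1],(800,600),interpolation=cv2.INTER_CUBIC));print(n,c["intrinsics"],c["pose"].round(4))
E
```

```text
{'time_s': 0.0, 'qpos': array([-1.28492927,  0.46945005, -0.04857918,  1.53370247,  0.02411614,
        1.14103724, -0.08228767]), 'qd': array([-0.00025647,  0.00051251, -0.00057563, -0.00023115, -0.00080718,
        0.00141491,  0.00131283]), 'effort': array([-1.67006283e-04, -5.07962573e+01, -8.08707462e-02, -2.36161476e+01,
       -6.14021276e-02,  3.79344088e-02,  1.76458570e-04]), 'tcp_pos': array([0.20879625, 0.64126813, 0.23248998]), 'ee_rot': array([-1.09075436e-04,  1.56716351e-01,  9.87643141e-01, -9.99531656e-04]), 'force': array([-0.02508236,  0.4918116 , -0.02625116]), 'moment': array([-0.00244347,  0.04093852,  0.02324872]), 'gripper_force': 0.0, 'gripper_width': 0.0871349883409203}
scene [[524.05775298   0.         283.46197665]
 [  0.         524.05775298 216.2996703 ]
 [  0.           0.           1.        ]] [[-0.2788  0.7524 -0.5968  1.2924]
 [ 0.9603  0.227  -0.1624  0.2263]
 [ 0.0133 -0.6183 -0.7858  0.9506]
 [ 0.      0.      0.      1.    ]]
top [[456.57029529   0.         280.94573882]
 [  0.         456.57029529 218.09101125]
 [  0.           0.           1.        ]] [[-0.0281 -0.9924  0.1202  0.5105]
 [-0.9994  0.0302  0.0159  0.0214]
 [-0.0194 -0.1197 -0.9926  1.0811]
 [ 0.      0.      0.      1.    ]]
```

View pics/scene0.png

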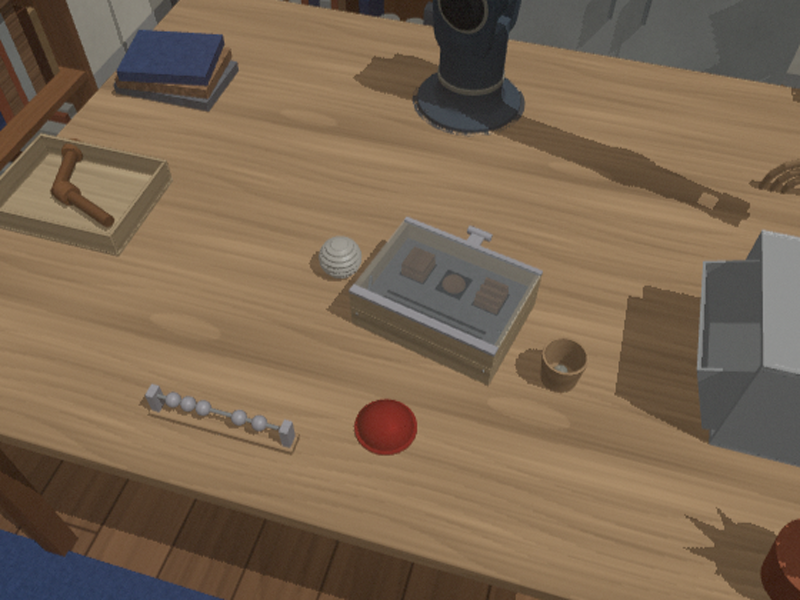

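View pics/top0.png

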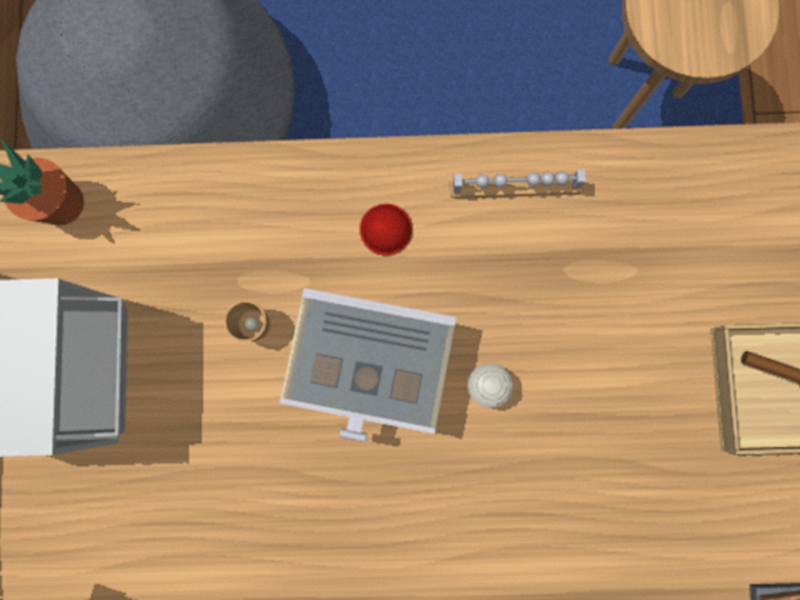

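The top view shows the cover corners at (304,290), (456,318), (434,431) and (282,401), and the handle at (353,432). The keys are at (326,369), (367,378) and (405,386). The +y one, next to the cup, looks ribbed and the middle one is the dome.

```bash
cat > h.py <<'E'
import numpy as np
from rig import status,cams
from scipy.spatial.transform import Rotation as R
def ray(c,uv,z):
    P=c["pose"]; d=P[:3,:3]@np.linalg.solve(c["intrinsics"],[*uv,1]); o=P[:3,3]
    return o+d*(z-o[2])/d[2]
def tool():
    s=status.read_state(); q=s["ee_rot"]; return s,R.from_quat([q[1],q[2],q[3],q[0]])
E
python3 - <<'E'
from h import *
for n,k in(("top",{"bl":(304,290),"br":(456,318),"fr":(434,431),"fl":(282,401),"h":(353,434),"k1":(326,369),"k2":(367,378),"k3":(405,386)}),
           ("scene",{"h":(479,236),"fl":(541,272),"fr":(407,221),"bl":(493,350),"br":(352,290),"k1":(490,293),"k2":(455,283),"k3":(418,262)})):
    c=cams.read_camera(n)
    for a,p in k.items():
        z=.083 if a in("bl","br","fr","fl") else .081 if a=="h" else .057 if a=="k2" else .071
        print(n,a,ray(c,np.array(p)*.7,z).round(4))
c=cams.read_camera("scene")["image"]
import cv2;cv2.imwrite("pics/z.png",cv2.resize(c[145:275,235:390,::-1],None,fx=5,fy=4.6,interpolation=cv2.INTER_CUBIC))
E
```

```text
top bl [0.6697 0.1875 0.083 ]
top br [ 0.6189 -0.0464  0.083 ]
top fr [ 0.4487 -0.0067  0.083 ]
top fl [0.4999 0.2228 0.083 ]
top h [0.4474 0.1157 0.081 ]
top k1 [0.5469 0.1566 0.071 ]
top k2 [0.5315 0.0944 0.057 ]
top k3 [0.5173 0.0352 0.071 ]
scene h [0.4546 0.1188 0.081 ]
scene fl [0.5034 0.2274 0.083 ]
scene fr [ 0.4578 -0.0005  0.083 ]
scene bl [0.6684 0.1871 0.083 ]
scene br [ 0.6216 -0.0393  0.083 ]
scene k1 [0.5572 0.16   0.071 ]
scene k2 [0.5415 0.1022 0.057 ]
scene k3 [0.5281 0.038  0.071 ]
```

View pics/z.png

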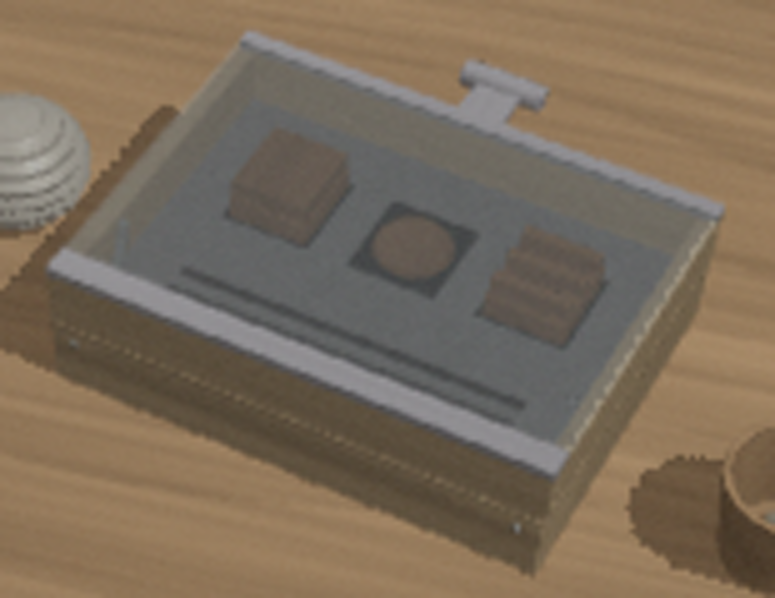

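The ribbed key is the +y one (right in the crop). Yaw is about -0.213, the handle is at about (0.449, 0.1165) and the ribs key at about (0.547, 0.160). Moving above the handle.

Emit:
{"api": "arm_command", "payload": {
  "twist": [
    [0, 0, -1],
    [0, 0, -2],
    [0, 0, -3],
    [0, 0, -4],
    [0, 0, -5],
    [0, 0, -5.8],
    [0, 0, -5.8],
    [0, 0, -5.8],
    [0, 0, -5.8],
    [0, 0, -5.8]
  ],
  "linear": [
    [-0.02, -0.022, 0],
    [-0.045, -0.05, 0],
    [-0.07, -0.077, 0],
    [-0.095, -0.104, 0],
    [-0.12, -0.131, 0],
    [-0.145, -0.158, 0],
    [-0.17, -0.185, 0],
    [-0.195, -0.212, 0],
    [-0.215, -0.234, 0],
    [-0.23, -0.25, 0]
  ],
  "claw": [1, 1, 1, 1, 1, 1, 1, 1, 1, 1]
}}

```text
time_s: 1.08
tcp_pos: [0.3514, 0.3297, 0.2337]
ee_rot: [0.0, 0.108, 0.994, -0.0]
force: [-0.2, 0.7, 0.4]
gripper_width: 0.087
gripper_force: 0.0
```

```bash
cat >> h.py <<'E'
def to(target,yaw=-.213,pitch=None):
    "delta in tool axes to a pose with tool down and tool y along box y"
    s,r=tool(); bx=np.array([np.cos(yaw),np.sin(yaw),0]); z=np.array([0,0,-1.]); by=np.array([-bx[1],bx[0],0])
    g=R.from_matrix(np.stack([-bx,by,z],1))
    print(s["time_s"],s["tcp_pos"].round(4),"lin",(r.inv().apply(np.array(target)-s["tcp_pos"])).round(4),"twist",np.degrees((r.inv()*g).as_rotvec()).round(2),"F",s["force"].round(1),"w",round(s["gripper_width"],4),round(s["gripper_force"],1))
E
python3 -c "
from h import *
to([.449,.1165,.16])"
```

```text
1.0833 [0.3514 0.3297 0.2337] lin [-0.1411 -0.1872  0.0738] twist [-0.03  0.03 -0.21] F [-0.2  0.7  0.4] w 0.087 0.0
```

Emit:
{"api": "arm_command", "payload": {
  "twist": [
    [0, 0, 0],
    [0, 0, 0],
    [0, 0, 0],
    [0, 0, 0],
    [0, 0, 0],
    [0, 0, 0],
    [0, 0, 0],
    [0, 0, 0],
    [0, 0, 0],
    [0, 0, 0]
  ],
  "linear": [
    [-0.015, -0.02, 0.008],
    [-0.035, -0.045, 0.016],
    [-0.055, -0.07, 0.024],
    [-0.075, -0.1, 0.034],
    [-0.095, -0.125, 0.044],
    [-0.115, -0.15, 0.054],
    [-0.13, -0.17, 0.064],
    [-0.141, -0.187, 0.074],
    [-0.141, -0.187, 0.074],
    [-0.141, -0.187, 0.074]
  ],
  "claw": [1, 1, 1, 1, 1, 1, 1, 1, 1, 1]
}}

```text
time_s: 1.92
tcp_pos: [0.4483, 0.1194, 0.1592]
ee_rot: [-0.001, 0.108, 0.994, -0.0]
force: [-0.3, 0.9, 0.1]
gripper_width: 0.0871
gripper_force: 0.0
```

```bash
python3 -c "
from h import *
import cv2
to([.449,.1165,.073])
c=cams.read_camera('wrist');print(c['intrinsics'],c['T_tool_cam'].round(4))
cv2.imwrite('pics/w1.png',c['image'][:,:,::-1])"
```

```text
1.9167 [0.4483 0.1194 0.1592] lin [-0.0014 -0.0027  0.0862] twist [-0.03 -0.06 -0.19] F [-0.3  0.9  0.1] w 0.0871 0.0
[[337.45371558   0.         281.73235695]
 [  0.         337.45371558 206.78204392]
 [  0.           0.           1.        ]] [[-1.500e-03 -9.635e-01 -2.678e-01  7.220e-02]
 [ 1.000e+00 -1.400e-03 -4.000e-04 -1.500e-03]
 [ 0.000e+00 -2.678e-01  9.635e-01 -1.518e-01]
 [ 0.000e+00  0.000e+00  0.000e+00  1.000e+00]]
```

View pics/w1.png

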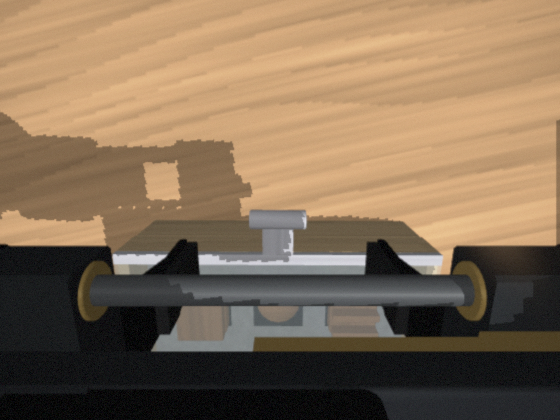

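The bar is centred at (278,219), spans x 249–307, and is level in the image (yaw good).

```bash
python3 -c "
from h import *
s,r=tool();c=cams.read_camera('wrist');T=c['T_tool_cam']
c['pose']=np.eye(4);c['pose'][:3,:3]=r.as_matrix()@T[:3,:3];c['pose'][:3,3]=r.apply(T[:3,3])+s['tcp_pos']
for uv in((278,219),(249,219),(307,219),(114,258),(440,258)):
  p=ray(c,uv,.081 if uv[1]==219 else .083);print(p.round(4))
to([.449,.1165,.073])
"
```

```text
[0.4483 0.1164 0.081 ]
[0.4439 0.0961 0.081 ]
[0.4527 0.1367 0.081 ]
[ 0.4513 -0.0074  0.083 ]
[0.5024 0.2262 0.083 ]
2.0167 [0.4483 0.1215 0.1599] lin [-0.0017 -0.0048  0.0869] twist [0.05 0.01 0.05] F [0.7 1.2 0.4] w 0.0874 0.0
```

Emit:
{"api": "arm_command", "payload": {
  "twist": [
    [0, 0, 0],
    [0, 0, 0],
    [0, 0, 0],
    [0, 0, 0],
    [0, 0, 0],
    [0, 0, 0],
    [0, 0, 0],
    [0, 0, 0],
    [0, 0, 0],
    [0, 0, 0]
  ],
  "linear": [
    [-0.001, -0.004, 0.01],
    [-0.001, -0.004, 0.025],
    [-0.001, -0.004, 0.042],
    [-0.001, -0.004, 0.06],
    [-0.001, -0.004, 0.075],
    [-0.001, -0.004, 0.086],
    [-0.001, -0.004, 0.086],
    [-0.001, -0.004, 0.086],
    [-0.001, -0.004, 0.086],
    [-0.001, -0.004, 0.086]
  ],
  "claw": [1, 1, 1, 1, 1, 1, 1, 0.2, -0.1, -0.3],
  "squeeze": 15
}}

```text
time_s: 2.85
tcp_pos: [0.4491, 0.1167, 0.0743]
ee_rot: [0.001, 0.106, 0.994, 0.0]
force: [0.4, -0.4, 0.7]
gripper_width: 0.0745
gripper_force: 0.0
```

Emit:
{"api": "arm_command", "payload": {
  "twist": [
    [0, 0, 0],
    [0, 0, 0],
    [0, 0, 0],
    [0, 0, 0],
    [0, 0, 0],
    [0, 0, 0],
    [0, 0, 0],
    [0, 0, 0],
    [0, 0, 0],
    [0, 0, 0]
  ],
  "linear": [
    [0, 0, 0],
    [0, 0, 0],
    [0, 0, 0],
    [0, 0, 0],
    [0, 0, 0],
    [0, 0, 0],
    [0, 0, 0],
    [0, 0, 0],
    [0, 0, 0],
    [0, 0, 0]
  ],
  "claw": [-0.5, -0.5, -0.5, -0.5, -0.5, -0.5, -0.5, -0.5, -0.5, -0.5],
  "squeeze": 15
}}

```text
time_s: 3.68
tcp_pos: [0.4486, 0.1162, 0.0736]
ee_rot: [0.0, 0.107, 0.994, 0.0]
force: [-1.1, -0.0, 2.0]
gripper_width: 0.0396
gripper_force: 15.0
```

```bash
python3 -c "
from h import *
to([.4483,.1164,.073])
for th in np.arange(0,1.9,.1): print(round(th,2),(-.206*(1-np.cos(th))).round(4),(-.206*np.sin(th)).round(4))
"
```

```text
3.6833 [0.4486 0.1162 0.0736] lin [0.0003 0.0001 0.0006] twist [ 0.01  0.   -0.03] F [-1.1 -0.   2. ] w 0.0396 15.0
0.0 -0.0 -0.0
0.1 -0.001 -0.0206
0.2 -0.0041 -0.0409
0.3 -0.0092 -0.0609
0.4 -0.0163 -0.0802
0.5 -0.0252 -0.0988
0.6 -0.036 -0.1163
0.7 -0.0484 -0.1327
0.8 -0.0625 -0.1478
0.9 -0.0779 -0.1614
1.0 -0.0947 -0.1733
1.1 -0.1126 -0.1836
1.2 -0.1314 -0.192
1.3 -0.1509 -0.1985
1.4 -0.171 -0.203
1.5 -0.1914 -0.2055
1.6 -0.212 -0.2059
1.7 -0.2325 -0.2043
1.8 -0.2528 -0.2006
```

Emit:
{"api": "arm_command", "payload": {
  "twist": [
    [0, 0, 0],
    [0, 0, 0],
    [0, 0, 0],
    [0, 0, 0],
    [0, 0, 0],
    [0, 0, 0],
    [0, 0, 0],
    [0, 0, 0],
    [0, 0, 0],
    [0, 0, 0]
  ],
  "linear": [
    [-0.0003, 0, -0.0103],
    [-0.001, 0, -0.0206],
    [-0.0041, 0, -0.0409],
    [-0.0092, 0, -0.0609],
    [-0.0163, 0, -0.0802],
    [-0.0252, 0, -0.0988],
    [-0.036, 0, -0.1163],
    [-0.0484, 0, -0.1327],
    [-0.0553, 0, -0.1404],
    [-0.0553, 0, -0.1404]
  ],
  "claw": [-0.5, -0.5, -0.5, -0.5, -0.5, -0.5, -0.5, -0.5, -0.5, -0.5]
}}

```text
time_s: 4.52
tcp_pos: [0.5037, 0.1038, 0.215]
ee_rot: [0.001, 0.107, 0.994, 0.0]
force: [-1.1, -0.8, -0.4]
gripper_width: 0.0397
gripper_force: 15.0
```

```bash
python3 -c "
from h import *
import cv2
to([.4483+.0553*.9774,.1164-.0553*.2114,.073+.1404])
c=cams.read_camera('scene');cv2.imwrite('pics/s2.png',cv2.resize(c['image'][100:300,200:440,::-1],None,fx=3,fy=3))"
```

```text
4.5167 [0.5037 0.1038 0.215 ] lin [0.0015 0.0006 0.0016] twist [ 0.03  0.07 -0.11] F [-1.1 -0.8 -0.4] w 0.0397 15.0
```

View pics/s2.png

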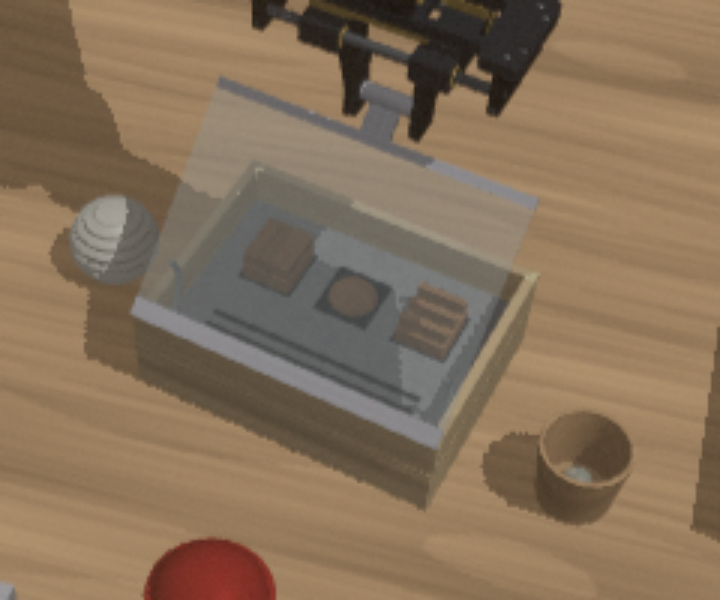

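The bar is held and the cover is up at about 0.75 rad. Continuing the arc.

Emit:
{"api": "arm_command", "payload": {
  "twist": [
    [0, 0, 0],
    [0, 0, 0],
    [0, 0, 0],
    [0, 0, 0],
    [0, 0, 0],
    [0, 0, 0],
    [0, 0, 0],
    [0, 0, 0],
    [0, 0, 0],
    [0, 0, 0]
  ],
  "linear": [
    [-0.0072, 0, -0.0074],
    [-0.0226, 0, -0.021],
    [-0.0394, 0, -0.0329],
    [-0.0573, 0, -0.0432],
    [-0.0761, 0, -0.0516],
    [-0.0956, 0, -0.0581],
    [-0.1157, 0, -0.0626],
    [-0.1361, 0, -0.0651],
    [-0.1567, 0, -0.0655],
    [-0.1772, 0, -0.0639]
  ],
  "claw": [-0.5, -0.5, -0.5, -0.5, -0.5, -0.5, -0.5, -0.5, -0.5, -0.5]
}}

```text
time_s: 5.4
tcp_pos: [0.6757, 0.0652, 0.2768]
ee_rot: [-0.002, 0.107, 0.994, -0.001]
force: [-1.4, -3.2, -3.3]
gripper_width: 0.0397
gripper_force: 15.0
```

Emit:
{"api": "arm_command", "payload": {
  "twist": [
    [0, 0, 0],
    [0, 0, 0],
    [0, 0, 0],
    [0, 0, 0],
    [0, 0, 0],
    [0, 0, 0],
    [0, 0, 0],
    [0, 0, 0],
    [0, 0, 0],
    [0, 0, 0]
  ],
  "linear": [
    [-0.006, 0, 0.0008],
    [-0.012, 0, 0.0018],
    [-0.018, 0, 0.003],
    [-0.02, 0, 0.0035],
    [-0.02, 0, 0.0035],
    [-0.02, 0, 0.0035],
    [-0.02, 0, 0.0035],
    [-0.02, 0, 0.0035],
    [-0.02, 0, 0.0035],
    [-0.02, 0, 0.0035]
  ],
  "claw": [-0.5, -0.5, -0.5, -0.5, -0.5, -0.5, -0.5, -0.5, -0.5, -0.5]
}}

```text
time_s: 6.23
tcp_pos: [0.6938, 0.0612, 0.2734]
ee_rot: [-0.001, 0.107, 0.994, -0.001]
force: [-2.6, -4.9, -2.3]
gripper_width: 0.0394
gripper_force: 15.0
```

```bash
python3 -c "
from h import *
import cv2
to([.4483+.252*.9774,.1164-.252*.2114,.073+.2006])
c=cams.read_camera('scene');cv2.imwrite('pics/s3.png',cv2.resize(c['image'][60:300,200:440,::-1],None,fx=2.5,fy=2.5))"
```

```text
6.2333 [0.6938 0.0612 0.2734] lin [-0.0004  0.0021 -0.0002] twist [-0.16 -0.15 -0.08] F [-2.6 -4.9 -2.3] w 0.0394 15.0
```

View pics/s3.png

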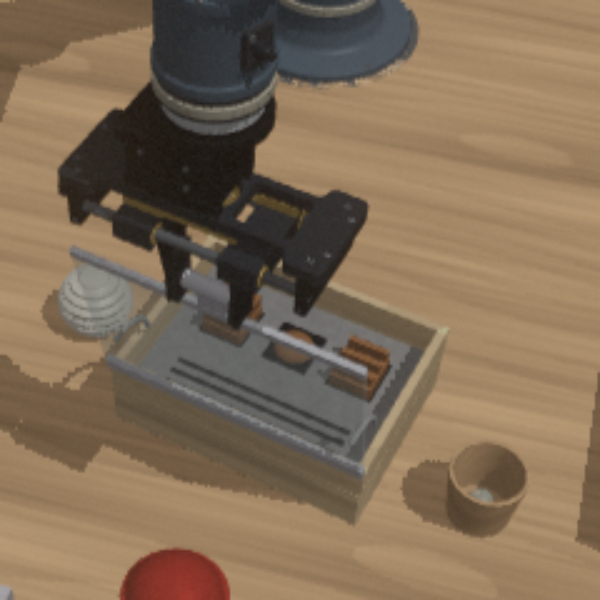

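The cover stands past upright at about 1.8 rad. Releasing, then going straight up.

Emit:
{"api": "arm_command", "payload": {
  "twist": [
    [0, 0, 0],
    [0, 0, 0],
    [0, 0, 0],
    [0, 0, 0],
    [0, 0, 0],
    [0, 0, 0],
    [0, 0, 0],
    [0, 0, 0],
    [0, 0, 0],
    [0, 0, 0]
  ],
  "linear": [
    [0, 0, 0],
    [0, 0, 0],
    [0, 0, 0],
    [0, 0, 0],
    [0, 0, 0],
    [0, 0, 0],
    [0, 0, 0],
    [0, 0, 0],
    [0, 0, 0],
    [0, 0, 0]
  ],
  "claw": [0.2, 0.5, 0.8, 0.8, 0.8, 0.8, 0.8, 0.8, 0.8, 0.8]
}}

```text
time_s: 7.12
tcp_pos: [0.6953, 0.0626, 0.2743]
ee_rot: [-0.0, 0.107, 0.994, 0.0]
force: [0.0, 0.5, -0.0]
gripper_width: 0.0782
gripper_force: 0.0
```

Emit:
{"api": "arm_command", "payload": {
  "twist": [
    [0, 0, 0],
    [0, 0, 0],
    [0, 0, 0],
    [0, 0, 0],
    [0, 0, 0],
    [0, 0, 0],
    [0, 0, 0],
    [0, 0, 0],
    [0, 0, 0],
    [0, 0, 0]
  ],
  "linear": [
    [0, 0, -0.01],
    [0, 0, -0.025],
    [0, 0, -0.045],
    [0, 0, -0.06],
    [0, 0, -0.075],
    [0, 0, -0.08],
    [0, 0, -0.08],
    [0, 0, -0.08],
    [0, 0, -0.08],
    [0, 0, -0.08]
  ],
  "claw": [0.8, 0.8, 0.8, 0.8, 0.8, 0.8, 0.8, 0.8, 0.8, 0.8]
}}

```text
time_s: 7.95
tcp_pos: [0.6948, 0.0627, 0.353]
ee_rot: [-0.001, 0.107, 0.994, -0.0]
force: [0.1, 0.1, -1.3]
gripper_width: 0.078
gripper_force: 0.0
```

```bash
python3 -c "
from h import *
import cv2
to([.547,.16,.2])
c=cams.read_camera('scene');cv2.imwrite('pics/s4.png',cv2.resize(c['image'][60:300,200:440,::-1],None,fx=2.5,fy=2.5))"
```

```text
7.95 [0.6948 0.0627 0.353 ] lin [0.1648 0.0639 0.1533] twist [-0.04 -0.12 -0.03] F [ 0.1  0.1 -1.3] w 0.078 0.0
```

View pics/s4.png

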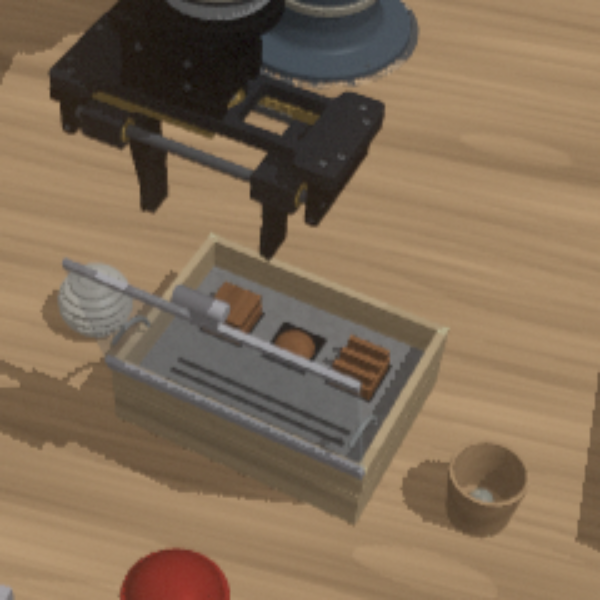

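The cover stands on its stay. Closing the fingers and moving over the ribs key.

Emit:
{"api": "arm_command", "payload": {
  "twist": [
    [0, 0, 0],
    [0, 0, 0],
    [0, 0, 0],
    [0, 0, 0],
    [0, 0, 0],
    [0, 0, 0],
    [0, 0, 0],
    [0, 0, 0],
    [0, 0, 0],
    [0, 0, 0]
  ],
  "linear": [
    [0.015, 0.006, 0],
    [0.035, 0.014, 0],
    [0.06, 0.024, 0],
    [0.085, 0.034, 0],
    [0.11, 0.044, 0],
    [0.135, 0.053, 0],
    [0.155, 0.06, 0.015],
    [0.165, 0.064, 0.04],
    [0.165, 0.064, 0.065],
    [0.165, 0.064, 0.09]
  ],
  "claw": [0.8, 0.5, 0, -0.5, -1, -1, -1, -1, -1, -1]
}}

```text
time_s: 8.83
tcp_pos: [0.5467, 0.1611, 0.2635]
ee_rot: [0.0, 0.106, 0.994, 0.0]
force: [0.8, -0.1, -0.3]
gripper_width: 0.0263
gripper_force: 0.0
```

Emit:
{"api": "arm_command", "payload": {
  "twist": [
    [0, 0, 0],
    [0, 0, 0],
    [0, 0, 0],
    [0, 0, 0],
    [0, 0, 0],
    [0, 0, 0],
    [0, 0, 0],
    [0, 0, 0],
    [0, 0, 0],
    [0, 0, 0]
  ],
  "linear": [
    [0, 0, 0.025],
    [0, 0, 0.05],
    [0, 0, 0.07],
    [0, 0, 0.09],
    [0, 0, 0.1],
    [0, 0, 0.1],
    [0, 0, 0.1],
    [0, 0, 0.1],
    [0, 0, 0.1],
    [0, 0, 0.1]
  ],
  "claw": [-1, -1, -1, -1, -1, -1, -1, -1, -1, -1]
}}

```text
time_s: 9.67
tcp_pos: [0.5483, 0.1604, 0.1656]
ee_rot: [0.001, 0.107, 0.994, 0.001]
force: [0.7, 0.1, 0.0]
gripper_width: 0.0006
gripper_force: 0.0
```

```bash
python3 -c "
from h import *
import cv2
to([.547,.16,.082])
c=cams.read_camera('wrist');cv2.imwrite('pics/w5.png',c['image'][:,:,::-1])"
```

```text
9.6667 [0.5483 0.1604 0.1656] lin [ 0.0014 -0.0008  0.0836] twist [ 0.08  0.11 -0.04] F [0.7 0.1 0. ] w 0.0006 0.0
```

View pics/w5.png

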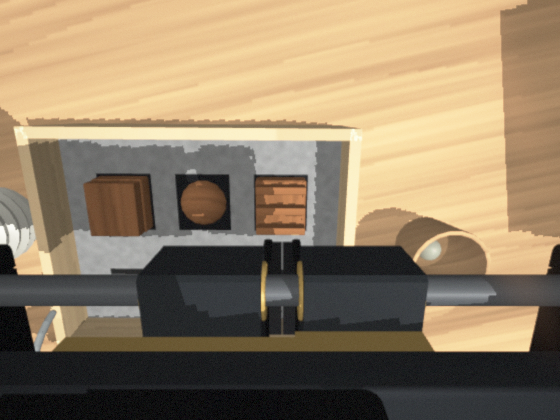

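The ribs (parallel to box y) span about x 255–307 and y 176–228, centre (281,202).

```bash
python3 -c "
from h import *
s,r=tool();c=cams.read_camera('wrist');T=c['T_tool_cam']
for uv in((281,202),(281,181),(281,226)):
  d=T[:3,:3]@np.linalg.solve(c['intrinsics'],[*uv,1]);o=T[:3,3];zt=.1657-.071
  print((o+d*(zt-o[2])/d[2]).round(4))
"
```

```text
[ 0.0074 -0.0021  0.0947]
[ 0.0235 -0.0021  0.0947]
[-0.0117 -0.0022  0.0947]
```

```bash
python3 -c "
import cv2
c=cv2.imread('pics/w5.png')[165:245,240:325]
cv2.imwrite('pics/w5c.png',cv2.resize(c,None,fx=7,fy=7,interpolation=cv2.INTER_NEAREST))"
```

```text
(no output)
```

View pics/w5c.png

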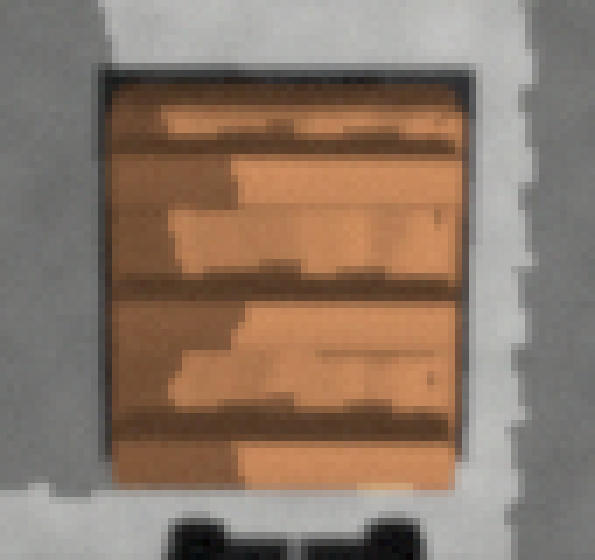

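Reading the crop: the rib tops are at rows 191, 211 and 231, so the middle rib is at (281,211).

```bash
python3 -c "
from h import *
c=cams.read_camera('wrist');T=c['T_tool_cam']
for uv in((281,211.3),(281,190.7),(281,231.3)):
  d=T[:3,:3]@np.linalg.solve(c['intrinsics'],[*uv,1]);o=T[:3,3];zt=.1657-.071
  print((o+d*(zt-o[2])/d[2]).round(4))
"
```

```text
[ 0.0001 -0.0022  0.0947]
[ 0.0162 -0.0021  0.0947]
[-0.016  -0.0022  0.0947]
```

Emit:
{"api": "arm_command", "payload": {
  "twist": [
    [0, 0, 0],
    [0, 0, 0],
    [0, 0, 0],
    [0, 0, 0],
    [0, 0, 0],
    [0, 0, 0],
    [0, 0, 0],
    [0, 0, 0],
    [0, 0, 0],
    [0, 0, 0]
  ],
  "linear": [
    [0, -0.002, 0.02],
    [0, -0.002, 0.045],
    [0, -0.002, 0.065],
    [0, -0.002, 0.078],
    [0, -0.002, 0.081],
    [0, -0.002, 0.084],
    [0, -0.002, 0.087],
    [0, -0.002, 0.09],
    [0, -0.002, 0.093],
    [0, -0.002, 0.096]
  ],
  "claw": [-1, -1, -1, -1, -1, -1, -1, -1, -1, -1]
}}

```text
time_s: 10.65
tcp_pos: [0.548, 0.1585, 0.0687]
ee_rot: [0.001, 0.107, 0.994, 0.001]
force: [0.1, 0.6, 0.9]
gripper_width: 0.0004
gripper_force: 0.0
```

```bash
python3 -c "
from h import *
to([.547,.16,.068])"
```

```text
10.65 [0.548  0.1585 0.0687] lin [0.0013 0.0012 0.0007] twist [ 0.07  0.11 -0.03] F [0.1 0.6 0.9] w 0.0004 0.0
```

Force is low, so the key has probably snapped ahead of the tip. Pressing a little more to confirm.

Emit:
{"api": "arm_command", "payload": {
  "twist": [
    [0, 0, 0],
    [0, 0, 0],
    [0, 0, 0],
    [0, 0, 0],
    [0, 0, 0],
    [0, 0, 0],
    [0, 0, 0],
    [0, 0, 0],
    [0, 0, 0],
    [0, 0, 0]
  ],
  "linear": [
    [0, 0, 0.001],
    [0, 0, 0.001],
    [0, 0, 0.002],
    [0, 0, 0.002],
    [0, 0, 0.002],
    [0, 0, 0.002],
    [0, 0, 0.002],
    [0, 0, 0.002],
    [0, 0, 0.002],
    [0, 0, 0.002]
  ],
  "claw": [-1, -1, -1, -1, -1, -1, -1, -1, -1, -1]
}}

```text
time_s: 11.48
tcp_pos: [0.5481, 0.1585, 0.0682]
ee_rot: [0.001, 0.107, 0.994, 0.001]
force: [-2.4, -1.5, 11.1]
gripper_width: 0.0006
gripper_force: 5.7
```

Solid bottom contact (11 N). Lifting clear, then checking.

Emit:
{"api": "arm_command", "payload": {
  "twist": [
    [0, 0, 0],
    [0, 0, 0],
    [0, 0, 0],
    [0, 0, 0],
    [0, 0, 0],
    [0, 0, 0],
    [0, 0, 0],
    [0, 0, 0],
    [0, 0, 0],
    [0, 0, 0]
  ],
  "linear": [
    [0, 0, -0.004],
    [0, 0, -0.015],
    [0, 0, -0.035],
    [0.01, 0, -0.06],
    [0.03, 0, -0.085],
    [0.05, 0, -0.11],
    [0.07, 0, -0.13],
    [0.08, 0, -0.14],
    [0.08, 0, -0.14],
    [0.08, 0, -0.14]
  ],
  "claw": [-1, -1, -1, -1, -1, -1, -1, -1, -1, -1]
}}

```text
time_s: 12.32
tcp_pos: [0.4694, 0.1755, 0.2072]
ee_rot: [0.001, 0.106, 0.994, 0.001]
force: [-0.4, 0.1, 0.0]
gripper_width: 0.0007
gripper_force: 0.0
```

```bash
python3 -c "
from h import *
import cv2
to([.547,.16,.068])
a=cams.read_camera('scene')['image'][100:300,200:400];b=cams.read_camera('wrist')['image'][200:400,150:350]
f=lambda i:cv2.resize(i,(400,400),interpolation=cv2.INTER_CUBIC)
cv2.imwrite('pics/end.png',np.hstack([f(a),f(b)])[:,:,::-1])"
```

```text
12.3167 [0.4694 0.1755 0.2072] lin [-0.0789  0.001   0.1393] twist [0.1  0.11 0.01] F [-0.4  0.1  0. ] w 0.0007 0.0
```

View pics/end.png

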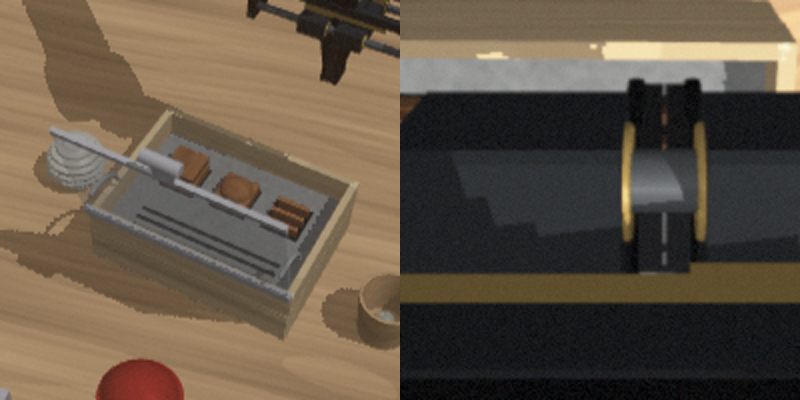

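The dome key at (238,188) has popped up, the ribs key at (290,215) is down, the flat key is still up, the cover is open and the bystanders have not moved. Handing in.

```bash
python3 -c "
from rig import ticket
print(ticket.hand_in())"
```

```text
the job is handed in; nothing more can be done
None
```

The cover leans open on its stay, the ribs key is fully down, the domed key has popped up, and the flat key, cup, sphere and red dome look untouched in the last picture; I handed the job in at about 12.4 s, and no verdict was shown.

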